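# Make up the basket stack of a watch-parts cleaning machine

### The arm

A 6-joint arm with a two-finger parallel gripper is mounted at the origin on the work surface. World frame = base frame: x ahead of the robot, y to its left, z up, the work surface at z = 0. Lengths are in m, angles in degrees, forces in N, time in s.
With the tool pointing down it reaches from about 0.375 to 0.9 m from the base axis. Payload 3.1 kg.
Tool frame: the origin (TCP) lies between the finger pads; the fingertips stand 11 mm ahead of it and the grasp point (between the pads) lies 8 mm behind it; z points along the fingers, y is the line along which they close (so a half turn about z gives the same grasp; the last joint's range is limited). The gripper opens to 87 mm and grips with 3 to 60 N. Pads are 19 mm wide; open, the fingers measure 117 mm over their backs; the gripper's body (75 mm by 190 mm) begins 51 mm behind the grasp point.
Start: joints at [-76.347, 30.224, 82.088, -0, 67.689, -10.227], TCP at [0.253, -0.571, 0.234] pointing down, gripper open.
Joint ranges: [-176.69, 176.69], [-43.24, 126.21], [12.49, 139.97], [-82, 262], [0, 151.66], [-163.58, 163.58]. Speed limits (degrees/s): [159.86, 159.86, 180, 180, 180, 180].

### API

Orientations are given as a 3x3 rotation matrix whose columns are the frame's x, y, z axes.
In Python, from rig import bot, viewer, workorder, models gives the robot as it stands.
- The arm moves only by the shell command python3 -m jog 'ROWS'. ROWS is JSON, a list of rows, each a list of 7 numbers: the opening, from 0 (shut) to 1 (fully open), then the shift along the tool's x, y, z in m, then the turn, a rotation vector about the tool's x, y, z in degrees. In form: [[claw, x, y, z, ax, ay, az], ...]. A call has 1 to 20 rows; each row is the pose to reach, as a shift and turn from the pose commanded when the call began, along the tool's axes at that moment; what a row does not reach only later rows make up. A row lasts 1/8 s, in which the tool goes at most 62.5 mm and 10.7 degrees, less where a joint would pass 70% of its speed; a pose out of reach is approached as far as the arm can. A call with a gripper value outside its range is refused whole. The fingers move at their own pace and stop on an object; the grip force is fixed at half the most. Time passes only in rows, so rows that repeat a pose let the fingers close. It gives the time, the measured TCP pose, the force, the opening and the grip force at its end, in the units of the state.
- bot.read_state(): the state, without advancing time (a new reading comes with each control period).
- viewer.capture(name): name is "side" or "top"; returns (picture, depth): 400x640x3 uint8, blue, green, red; 400x640 float32, m along the optical axis (not along the pixel's ray), 0 where there is no reading.
- viewer.camera_info(name): a dict with "fx", "fy", "cx", "cy" (pixels), "world_to_cam" (4x4, takes a point from world to camera coordinates). Camera axes: x right, y down, z forward; pixel columns grow to the right and rows downward; lengths in m; the calibration is good to about 2 mm. A picture is of the moment at which its call begins. camera_info takes no time and is no camera call.
- workorder.hand_in(): hands the job in; it is judged then, once.
Trained networks look in the newest picture that a camera, given by its name, has taken for a name from the list of things; names that differ only in an ending like _2 or _b are one class to them, and where a whole thing is asked for, a point or a joint stands for the part that bears it (a point fixed in the world has none). Each returns a list of dicts, best first, with "p" (0 to 1); they miss things now and then, are a little off and sometimes report something else, mostly with a low value. They report only what shows in the picture. A call takes as long as a camera call.
- models.outline_of(camera, thing): "mask" (400x640 bool, what is visible of it).
- models.tip_of(camera, thing): "xyz" ([x, y, z] in m, in world coordinates, good to about 4 mm: a listed point, or the origin of a listed thing).
The state is a dict: "time_s": time; "joint_positions": joint angles; "qvel": joint speeds; "tau": joint torques, N m; "position": TCP position; "tcp_rot": TCP orientation; "force": force on the tool from outside, world axes, zero at the start; "moment": the same for the moment, N m; "opening": opening from 0.0 (shut) to 1.0 (fully open); "grasp_force": force on a finger pad.
Only numpy, scipy, OpenCV 4.12 (cv2) and the standard library are available. Lean on these libraries where they do the work, as an engineer would, in place of code of your own. Each camera call takes 0.05 s, during which the arm holds its last target. There are 200 camera calls.

### The job

Make the cleaning-basket carrier ready for the machine: slip the loose basket of watch parts over the spindle, fully home on the basket that is already there, then slip the lid over the spindle, fully home on top of it. Keep the basket level so that no part spills, lower both all the way down in the grip rather than letting them drop, and leave the other things on the bench where they are.

Things in the scene. Friction and masses are not known exactly. Their poses are not given: they have to be found in the camera images.
- carrier: Basket carrier, fixed to the bench, all parts coaxial: black round stand (96 mm across, 16 high), aluminium plate (66 across, 5 thick), first steel basket (60 across, 24 high, rim 45 mm above the bench) with solid hub (18 across, flush with its rim), and upright steel spindle of 10 mm diameter, top 106 mm above the bench, last 10 mm tapering to 5 mm. Origin: spindle axis at bench height; z up.
- basket_seat (a point): Point on the spindle's axis 45 mm above the bench, level with the rim and hub of the first basket: where the centre of the loose basket's underside comes to rest.
- lid_seat (a point): Point on the spindle's axis 69 mm above the bench: where the centre of the lid's underside comes to rest when the loose basket is home below it.
- spindle_tip (a point): Centre of the top end of the spindle, 106 mm above the bench.
- basket: Loose round perforated steel basket with watch parts on its floor, open side up on the bench: 60 mm outside diameter, 24 high, wall 2, floor 3. Central tube (hub) 18 mm outside, bore 12 mm right through, flush with underside and rim: fits over the spindle. About 0.1 kg; rigid, can be gripped across its outside. Origin: centre of its underside; z up its axis; round, yaw does not matter.
- lid: Loose steel lid lying collar up on the bench: flat flange 60 mm in diameter, 4 thick, with a central knurled collar 22 mm outside diameter rising to 24 mm above the underside, bore 12 mm right through. About 0.09 kg; grip it by the collar. When home, the spindle stands 13 mm out of the collar. Origin: centre of its underside; z up its axis; yaw does not matter.
- loupe: Bystander: green eye loupe standing on its wide end, 42 mm across and 32 mm high. Origin: centre of its underside.
- cushion: Bystander: round blue movement cushion, 52 mm across, with a watch movement on it, 26 mm high together. Origin: centre of its underside.
- dish: Bystander: small empty glass dish, 60 mm across, 18 mm high, without a hub. Origin: centre of its underside.
- oil_stand: Bystander: aluminium oil stand, 45 x 112 mm plate (long side along its y) with a row of four lidded oil pots, 24 mm high. Origin: centre of its underside.

How it is judged:
By the outcome, as a careful person would: the job done as asked, in the order asked, and still so for the second after the job is handed in, with the robot touching nothing.
It also fails if it takes over 59 s, if anything falls off the work surface, if the arm or the gripper's body presses on something with over 40 N, if the wrist force passes 120 N, or if a joint passes its speed limit or range.

## Working session

There is one attempt and no reset: what is moved stays moved. The work goes in short steps, Python scripts to look and compute and a shell command to move; the robot and the scene stay as the last step left them, time stands still between calls to the robot, and variables do not carry over. Pictures are saved under pics/ and viewed, at most 10 in all, crops included, and the job is handed in when it is done.

```bash
mkdir -p pics; cat > h.py <<'E'
import numpy as np, cv2
from rig import bot, viewer, workorder, models
def pts(cam,d,mask):
    i=viewer.camera_info(cam); v,u=np.nonzero(mask&(d>0)); z=d[v,u]
    P=np.c_[(u-i["cx"])/i["fx"]*z,(v-i["cy"])/i["fy"]*z,z,np.ones(len(z))]
    return (np.linalg.inv(i["world_to_cam"])@P.T).T[:,:3]
E
python3 - <<'E'
from h import *
im={}
for c in ("side","top"):
    p,d=viewer.capture(c); im[c]=p
    for t in ("carrier","basket","lid","loupe","cushion","dish","oil_stand","spindle_tip"):
        r=models.tip_of(c,t)[:2]; print(c,t,[(np.round(x["xyz"],4).tolist(),round(x["p"],2)) for x in r])
        if t in("basket","lid","carrier"):
            for x in models.outline_of(c,t)[:2]:
                P=pts(c,d,x["mask"]); 
                if len(P): print("   mask",round(x["p"],2),len(P),np.round(np.percentile(P,[1,50,99],axis=0),4).tolist())
    cv2.imwrite(f"pics/{c}0.png",p)
s=bot.read_state(); print(s["time_s"],s["position"],s["tcp_rot"],s["opening"],s["force"])
E
```

```text
side carrier [([0.5028, 0.2738, -0.0015], 0.7)]
   mask 0.78 863 [[0.466, 0.2296, 0.0027], [0.5098, 0.2583, 0.0233], [0.5538, 0.307, 0.098]]
side basket [([0.5336, -0.2285, -0.0014], 0.77)]
   mask 0.79 956 [[0.5069, -0.255, 0.0009], [0.5349, -0.223, 0.01], [0.5632, -0.1955, 0.0262]]
side lid [([0.5005, -0.0141, 0.0026], 0.72)]
   mask 0.79 425 [[0.4744, -0.0423, 0.0018], [0.5028, -0.0207, 0.0055], [0.5312, 0.0088, 0.0259]]
   mask 0.36 837 [[0.4669, 0.2296, 0.0036], [0.5099, 0.2579, 0.0226], [0.5541, 0.3076, 0.0827]]
side loupe []
side cushion [([0.6655, 0.1945, -0.0001], 0.7)]
side dish [([0.3672, -0.0078, -0.0003], 0.95)]
side oil_stand [([0.7028, -0.0087, -0.0017], 0.94), ([0.5014, -0.0139, -0.0004], 0.26)]
side spindle_tip [([0.508, 0.2767, 0.1093], 0.84), ([0.5051, 0.2755, 0.0675], 0.42)]
top carrier [([0.5132, 0.2777, -0.0048], 0.72)]
   mask 0.75 2148 [[0.4637, 0.229, 0.0037], [0.5061, 0.27, 0.0205], [0.5537, 0.3193, 0.0997]]
top basket [([0.5363, -0.2269, 0.0006], 0.86), ([0.6711, -0.1724, -0.0022], 0.35)]
   mask 0.89 886 [[0.5041, -0.2551, 0.0002], [0.5339, -0.228, 0.0061], [0.5616, -0.1976, 0.0271]]
   mask 0.33 1294 [[0.679, -0.067, -0.0001], [0.6981, -0.011, 0.0103], [0.7295, 0.0422, 0.0277]]
top lid [([0.4991, -0.0168, 0.0007], 0.78)]
   mask 0.73 738 [[0.474, -0.0445, 0.0011], [0.5008, -0.016, 0.0054], [0.5296, 0.011, 0.0264]]
top loupe [([0.6705, -0.1724, -0.0044], 0.94)]
top cushion [([0.6706, 0.2032, -0.0003], 0.78), ([0.5093, 0.2795, -0.0045], 0.74)]
top dish [([0.3708, -0.0049, -0.0007], 0.98)]
top oil_stand [([0.7032, -0.0119, 0.002], 0.91), ([0.5106, 0.2802, 0.0711], 0.21)]
top spindle_tip [([0.5119, 0.2794, 0.105], 0.64)]
1.2 [ 0.25304565 -0.57144629  0.23354917] [[ 9.14377406e-01  4.04862890e-01 -3.71431821e-06]
 [ 4.04862890e-01 -9.14377406e-01 -1.36114274e-05]
 [-8.90705046e-06  1.09421920e-05 -1.00000000e+00]] 1.0013717775081894 [-0.79890087 -0.99566895  0.16776663]
```

```bash
python3 - <<'E'
from h import *
p=cv2.imread("pics/top0.png"); cv2.imwrite("pics/t0.png",cv2.resize(p,(800,500)))
p=cv2.imread("pics/side0.png"); cv2.imwrite("pics/s0.png",cv2.resize(p,(800,500)))
for c in("top","side"):
    i=viewer.camera_info(c); print(c,i["fx"],np.round(np.linalg.inv(i["world_to_cam"]),3).tolist())
# symmetric-extents / circle fits at height bands
from scipy.optimize import least_squares
def circ(P,r):
    f=lambda q:np.hypot(P[:,0]-q[0],P[:,1]-q[1])-r
    return least_squares(f,P[:,:2].mean(0),loss="soft_l1",f_scale=.001).x.round(4)
for c in("side","top"):
    p,d=viewer.capture(c)
    for t,bands in (("basket",[(.022,.027,.029)]),("lid",[(.021,.027,.0085)]),("carrier",[(.042,.048,.029),(.085,.11,.004),(.005,.013,.048)])):
        P=pts(c,d,models.outline_of(c,t)[0]["mask"])
        for a,b,r in bands:
            Q=P[(P[:,2]>a)&(P[:,2]<b)]
            if len(Q)>3: print(c,t,a,len(Q),circ(Q,r),Q.mean(0).round(4),np.round([np.ptp(Q[:,0]),np.ptp(Q[:,1])],4))
E
```

```text
top 426.24075379357083 [[0.012, -0.987, 0.161, 0.418], [-1.0, -0.017, -0.025, 0.013], [0.028, -0.16, -0.987, 0.816], [0.0, 0.0, 0.0, 1.0]]
side 445.8335643363204 [[0.999, -0.013, 0.032, 0.497], [-0.033, -0.653, 0.757, -0.689], [0.011, -0.757, -0.653, 0.724], [0.0, 0.0, 0.0, 1.0]]
side basket 0.022 171 [ 0.5344 -0.2253] [ 0.5339 -0.2262  0.0243] [0.0582 0.0606]
side lid 0.021 53 [ 0.5024 -0.0154] [ 0.5025 -0.0149  0.0241] [0.0197 0.0238]
side carrier 0.042 95 [0.5101 0.278 ] [0.5094 0.274  0.0448] [0.0579 0.0619]
side carrier 0.085 24 [0.5094 0.2725] [0.5099 0.2743 0.0976] [0.0053 0.0099]
side carrier 0.005 75 [0.5101 0.2784] [0.5091 0.2396 0.0091] [0.0905 0.0381]
top basket 0.022 175 [0.6787 0.2074] [0.6663 0.1955 0.0253] [0.0431 0.0476]
top lid 0.021 74 [ 0.5013 -0.0161] [ 0.5011 -0.0161  0.0246] [0.0211 0.0207]
top carrier 0.042 190 [0.5095 0.2754] [0.5081 0.275  0.0453] [0.0583 0.0594]
top carrier 0.085 45 [0.5096 0.2754] [0.5088 0.2735 0.0985] [0.0094 0.0082]
top carrier 0.005 44 [0.5094 0.2758] [0.5037 0.2337 0.0098] [0.0773 0.0246]
```

View pics/t0.png

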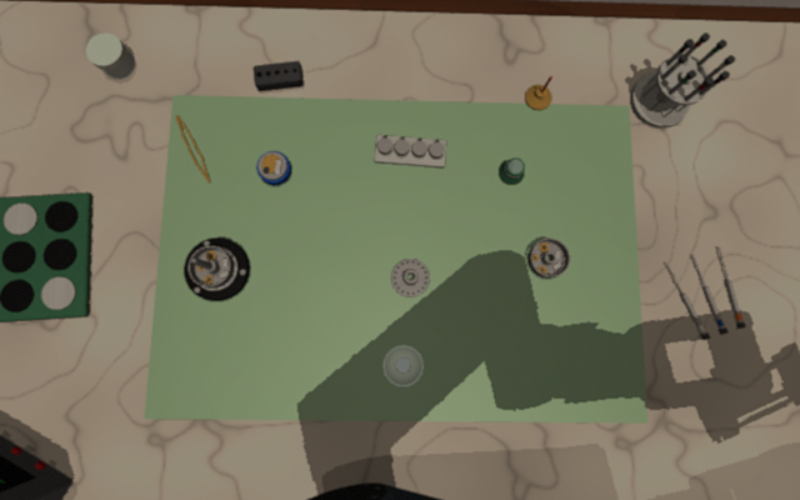

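View pics/s0.png

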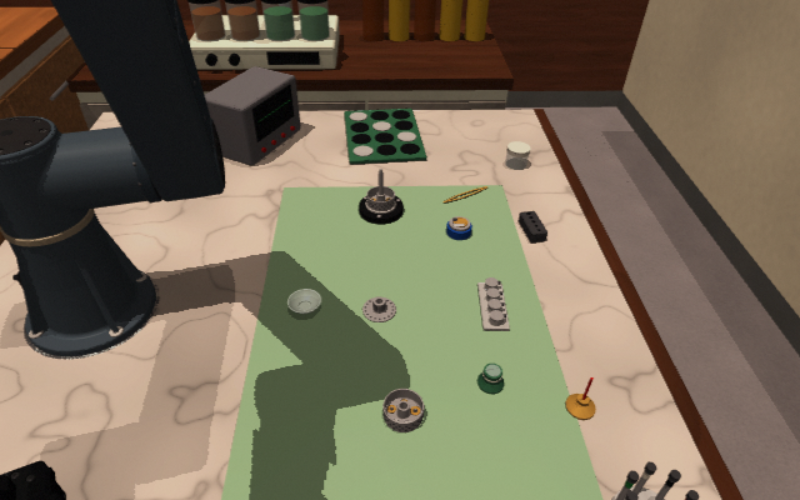

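The pictures match the networks. The top view shows the carrier at (215,267), the lid at (410,277), the basket at (548,257) and the dish at (403,366). The side view agrees. Next I go over the basket, descend and grip.

```bash
python3 -m jog '[[1,0.03,-0.015,0,0,0,0],[1,0.08,-0.04,0,0,0,0],[1,0.13,-0.066,0.02,0,0,0],[1,0.18,-0.092,0.04,0,0,0],[1,0.23,-0.118,0.06,0,0,0],[1,0.28,-0.144,0.08,0,0,0],[1,0.33,-0.17,0.1,0,0,0],[1,0.375,-0.19,0.12,0,0,0],[1,0.3966,-0.2017,0.135,0,0,0],[1,0.3966,-0.2017,0.145,0,0,0],[1,0.3966,-0.2017,0.17,0,0,0],[1,0.3966,-0.2017,0.195,0,0,0],[1,0.3966,-0.2017,0.21,0,0,0],[1,0.3966,-0.2017,0.2195,0,0,0],[1,0.3966,-0.2017,0.2195,0,0,0],[1,0.3966,-0.2017,0.2195,0,0,0]]'; python3 -c "
from h import *
p,d=viewer.capture('side'); cv2.imwrite('pics/s1.png',cv2.resize(p[250:400,230:430],(800,600)))"
```

```text
time_s: 3.6
position: [0.5345, -0.2269, 0.0147]
tcp_rot: [[0.914, 0.405, 0.001], [0.405, -0.914, -0.001], [0.001, 0.001, -1.0]]
force: [0.4, 0.1, 0.3]
opening: 1.002
grasp_force: 0.0
```

View pics/s1.png

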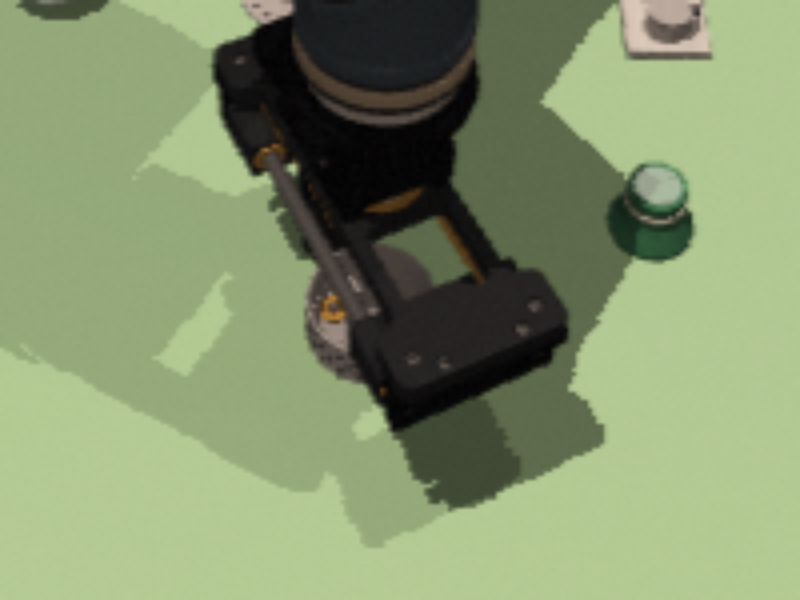

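The fingers straddle the basket, with the near finger at (460,350), and the loupe at (655,205) is clear. Next I close.

```bash
python3 -m jog '[[0.72,0,0,0,0,0,0],[0.72,0,0,0,0,0,0],[0.6,0,0,0,0,0,0],[0.6,0,0,0,0,0,0],[0.6,0,0,0,0,0,0]]'; python3 -m jog '[[0.6,0,0,-0.002,0,0,0],[0.6,0,0,-0.008,0,0,0],[0.6,0,0,-0.02,0,0,0],[0.6,0,0,-0.04,0,0,0],[0.6,0,0,-0.06,0,0,0],[0.6,0,0,-0.085,0,0,0],[0.6,0,0,-0.11,0,0,0],[0.6,0,0,-0.125,0,0,0],[0.6,0,0,-0.13,0,0,0]]'
```

```text
time_s: 4.28
position: [0.534, -0.2263, 0.0141]
tcp_rot: [[0.914, 0.405, -0.0], [0.405, -0.914, 0.0], [-0.0, -0.0, -1.0]]
force: [-0.3, 0.6, 1.2]
opening: 0.666
grasp_force: 30.0
time_s: 5.4
position: [0.5344, -0.2267, 0.1453]
tcp_rot: [[0.914, 0.405, 0.002], [0.405, -0.914, -0.001], [0.001, 0.002, -1.0]]
force: [0.1, 1.0, -1.7]
opening: 0.67
grasp_force: 30.0
```

```bash
python3 -m jog '[[0.6,0.002,-0.005,-0.001,0,0,0],[0.6,0.005,-0.014,-0.003,0,0,0],[0.6,0.013,-0.033,-0.006,0,0,0],[0.6,0.024,-0.061,-0.01,0,0,0],[0.6,0.036,-0.094,-0.01,0,0,0],[0.6,0.049,-0.127,-0.01,0,0,0],[0.6,0.062,-0.159,-0.01,0,0,0],[0.6,0.074,-0.192,-0.01,0,0,0],[0.6,0.087,-0.225,-0.01,0,0,0],[0.6,0.1,-0.258,-0.01,0,0,0],[0.6,0.112,-0.291,-0.01,0,0,0],[0.6,0.125,-0.324,-0.01,0,0,0],[0.6,0.138,-0.356,-0.01,0,0,0],[0.6,0.15,-0.389,-0.01,0,0,0],[0.6,0.161,-0.417,-0.01,0,0,0],[0.6,0.17,-0.441,-0.01,0,0,0],[0.6,0.176,-0.457,-0.01,0,0,0],[0.6,0.18,-0.466,-0.01,0,0,0],[0.6,0.181,-0.469,-0.01,0,0,0],[0.6,0.181,-0.469,-0.01,0,0,0]]'
cat > look.py <<'E'
import sys
from h import *
thing,tag=sys.argv[1:3]
s=bot.read_state(); print(s["time_s"],np.round(s["position"],4),s["force"].round(1) if hasattr(s["force"],"round") else s["force"])
for c in("top","side"):
    p,d=viewer.capture(c)
    for t in(thing,"spindle_tip"): print(c,t,[(np.round(x["xyz"],4).tolist(),round(x["p"],2)) for x in models.tip_of(c,t)[:2]])
    i=viewer.camera_info(c); q=i["world_to_cam"]@np.r_[.5095,.2755,.1,1]; u=int(i["fx"]*q[0]/q[2]+i["cx"]); v=int(i["fy"]*q[1]/q[2]+i["cy"])
    print(c,u,v)
    cv2.imwrite(f"pics/{tag}_{c}.png",p)
    k=cv2.resize(p[max(v-50,0):v+50,max(u-33,0):u+33],(396,600),interpolation=cv2.INTER_CUBIC)
    out=k if c=="top" else np.hstack([out,k])
cv2.imwrite(f"pics/{tag}.png",out)
E
python3 look.py basket b1
```

```text
time_s: 7.9
position: [0.5096, 0.2753, 0.154]
tcp_rot: [[0.915, 0.405, -0.0], [0.405, -0.915, -0.0], [-0.0, 0.0, -1.0]]
force: [-0.2, 0.5, -1.6]
opening: 0.668
grasp_force: 30.0
7.9 [0.5096 0.2753 0.154 ] [-0.2  0.5 -1.6]
top basket [([0.5126, 0.2745, 0.1429], 0.91), ([0.5009, -0.0142, 0.0004], 0.15)]
top spindle_tip [([0.5086, 0.2775, 0.1055], 0.84)]
top 156 208
side basket [([0.5099, 0.2723, 0.14], 0.7)]
side spindle_tip [([0.5067, 0.2755, 0.1095], 0.57)]
side 303 137
```

View pics/b1.png

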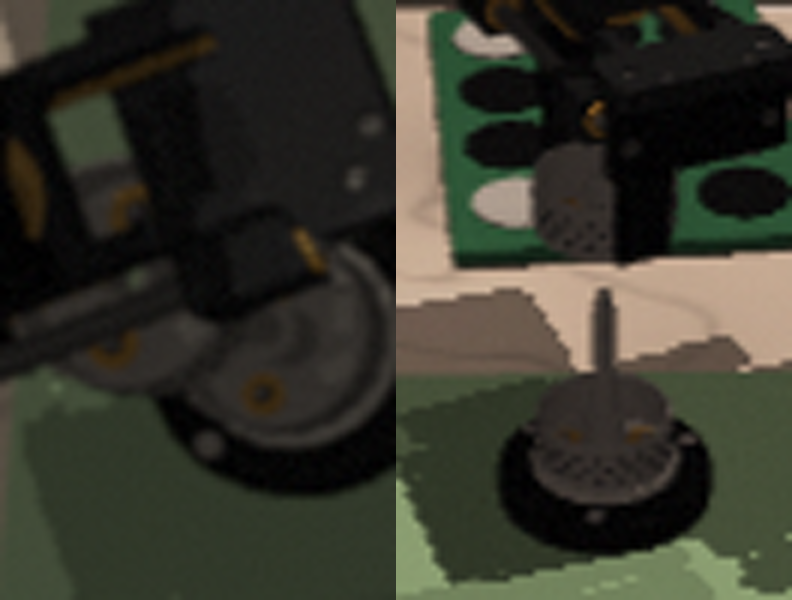

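The left crop (top view) shows the held basket over the carrier. The right crop (side view) has the basket spanning x≈532–676 and the spindle tip at (603,290). So they're aligned in x to about a millimetre, but y still needs a fit.

```bash
cat > fit.py <<'E'
from h import *
from scipy.optimize import least_squares
def cyl(P,r,q0):
    f=lambda q:np.hypot(P[:,0]-q[0],P[:,1]-q[1])-r
    o=least_squares(f,q0,loss="soft_l1",f_scale=.001); return o.x.round(4), round(float(np.median(abs(o.fun)))*1e3,2)
def near(P,lo,hi,r=.045): return P[(P[:,2]>lo)&(P[:,2]<hi)&(np.hypot(P[:,0]-.5095,P[:,1]-.2755)<r)]
E
python3 - <<'E'
from fit import *
D={c:[] for c in("side","top")}
for c in D:
    for k in range(6): D[c].append(viewer.capture(c)[1])
    m=models.outline_of(c,"basket"); M=m[0]["mask"]
    d=np.median(D[c],axis=0); 
    B=near(pts(c,d,cv2.erode(M.astype(np.uint8),np.ones((3,3)))>0),.13,.17,.05)
    print(c,"basket",m[0]["p"],len(B),B.min(0).round(4),B.max(0).round(4))
    if c=="side":
        W=B[(B[:,2]<.158)&(B[:,1]<.27)]; print(len(W),cyl(W,.03,[.5095,.2755]))
    else:
        print("rim pts",np.histogram(B[:,2],8))
    A=near(pts(c,d,np.ones_like(M)),.0,.115,.06)
    F=A[(A[:,2]>.024)&(A[:,2]<.042)&(np.hypot(A[:,0]-.5095,A[:,1]-.2755)<.034)&(A[:,1]<.265)]; print("first basket wall",len(F),F.mean(0).round(4),cyl(F,.03,[.5095,.2755]) if len(F)>5 else 0)
    S=A[(A[:,2]>.055)]; print("spindle",len(S),S.mean(0).round(4),cyl(S,.005,[.5095,.2755]) if len(S)>5 else 0)
E
```

```text
Traceback (most recent call last):
IndexError: list index out of range
```

```bash
cat > m1.py <<'E'
from fit import *
c="side"
d=np.median([viewer.capture(c)[1] for k in range(6)],axis=0)
A=pts(c,d,np.ones(d.shape,bool)); 
r=lambda P:np.hypot(P[:,0]-.5095,P[:,1]-.2755)
az=lambda P:np.degrees(np.arctan2(P[:,1]-.2755,P[:,0]-.5095))
for n,lo,hi in(("held",.142,.158),("first",.026,.042)):
    for a0,a1 in((-175,-100),(-165,-105)):
        Q=A[(A[:,2]>lo)&(A[:,2]<hi)&(r(A)<.036)&(r(A)>.024)&(az(A)>a0)&(az(A)<a1)]
        print(n,len(Q),cyl(Q,.03,[.5095,.2755]))
Q=A[(A[:,2]>.026)&(A[:,2]<.042)&(r(A)<.036)&(r(A)>.024)]; print("first all",len(Q),cyl(Q,.03,[.5095,.2755]))
Q=A[(A[:,2]>.055)&(A[:,2]<.112)&(r(A)<.015)]; print("spindle",len(Q),Q.mean(0).round(4),cyl(Q,.005,[.5095,.2755]))
E
python3 m1.py
```

```text
held 51 (array([0.5106, 0.2765]), 0.35)
held 45 (array([0.5109, 0.2763]), 0.34)
first 47 (array([0.5098, 0.2786]), 0.4)
first 38 (array([0.5101, 0.2783]), 0.43)
first all 190 (array([0.5099, 0.2774]), 1.22)
spindle 53 [0.5099 0.2743 0.0833] (array([0.5096, 0.2785]), 0.75)
```

```bash
python3 -m jog '[[0.6,0,-0.0022,0,0,0,0],[0.6,0,-0.0022,0.01,0,0,0],[0.6,0,-0.0022,0.02,0,0,0],[0.6,0,-0.0022,0.028,0,0,0],[0.6,0,-0.0022,0.028,0,0,0]]'; sed 's/.142,.158/.114,.13/' m1.py >m2.py; python3 m2.py; python3 look.py basket b2
```

```text
time_s: 9.48
position: [0.5081, 0.2774, 0.1249]
tcp_rot: [[0.914, 0.405, -0.002], [0.405, -0.914, -0.001], [-0.002, -0.0, -1.0]]
force: [0.1, 0.2, -1.4]
opening: 0.67
grasp_force: 30.0
held 51 (array([0.5097, 0.2784]), 0.35)
held 46 (array([0.5096, 0.2785]), 0.32)
first 47 (array([0.5101, 0.2785]), 0.5)
first 38 (array([0.5109, 0.2778]), 0.39)
first all 189 (array([0.5101, 0.2774]), 1.2)
spindle 40 [0.5099 0.2739 0.0758] (array([0.5102, 0.2784]), 0.48)
9.775 [0.509  0.2778 0.1264] [-0.5 -0.6 -0.6]
top basket [([0.5103, 0.2739, 0.1146], 0.93)]
top spindle_tip [([0.5076, 0.2778, 0.1051], 0.65)]
top 156 208
side basket [([0.5088, 0.2727, 0.1118], 0.67), ([0.5066, 0.2791, 0.1071], 0.26)]
side spindle_tip [([0.5088, 0.2758, 0.11], 0.81)]
side 303 137
```

View pics/b2.png

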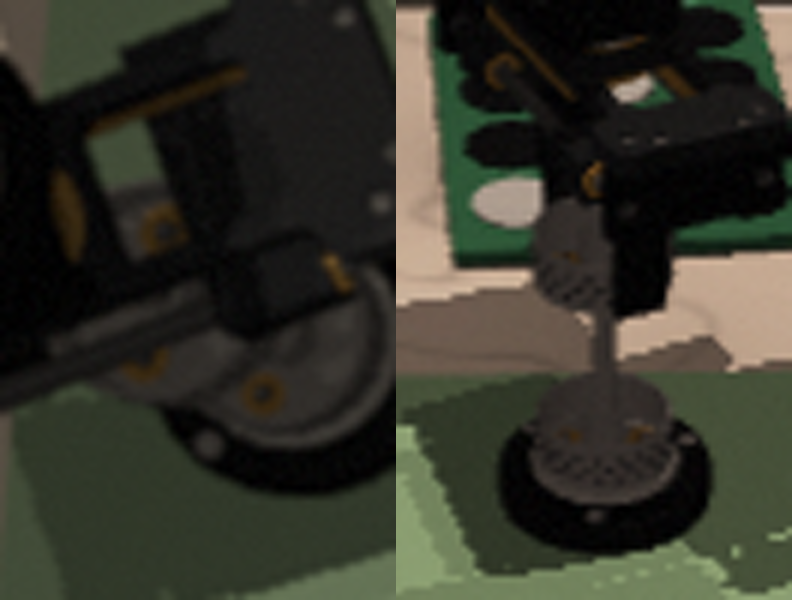

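The basket is now just above the tip, and the side crop has the spindle rising into it at x≈604. The cylinder fits agree to about 0.5 mm, so I lower slowly onto the taper and watch the force.

```bash
python3 -m jog '[[0.6,0,0,0.003,0,0,0],[0.6,0,0,0.006,0,0,0],[0.6,0,0,0.009,0,0,0],[0.6,0,0,0.012,0,0,0],[0.6,0,0,0.012,0,0,0]]'; python3 -m jog '[[0.6,0,0,0.003,0,0,0],[0.6,0,0,0.006,0,0,0],[0.6,0,0,0.009,0,0,0],[0.6,0,0,0.009,0,0,0]]'
```

```text
time_s: 10.7
position: [0.5086, 0.2776, 0.1137]
tcp_rot: [[0.914, 0.405, -0.001], [0.405, -0.914, -0.0], [-0.001, -0.0, -1.0]]
force: [-0.6, -0.6, -0.6]
opening: 0.666
grasp_force: 30.0
time_s: 11.2
position: [0.5085, 0.2776, 0.1047]
tcp_rot: [[0.914, 0.405, -0.001], [0.405, -0.914, -0.0], [-0.001, -0.0, -1.0]]
force: [0.0, -0.5, -0.8]
opening: 0.669
grasp_force: 30.0
```

```bash
python3 -m jog '[[0.6,0,0,0.004,0,0,0],[0.6,0,0,0.009,0,0,0],[0.6,0,0,0.014,0,0,0],[0.6,0,0,0.019,0,0,0],[0.6,0,0,0.024,0,0,0],[0.6,0,0,0.029,0,0,0],[0.6,0,0,0.034,0,0,0],[0.6,0,0,0.038,0,0,0],[0.6,0,0,0.041,0,0,0],[0.6,0,0,0.043,0,0,0],[0.6,0,0,0.043,0,0,0]]'; python3 -m jog '[[0.6,0,0,0.001,0,0,0],[0.6,0,0,0.002,0,0,0],[0.6,0,0,0.003,0,0,0],[0.6,0,0,0.003,0,0,0]]'
```

```text
time_s: 12.58
position: [0.5087, 0.2777, 0.062]
tcp_rot: [[0.914, 0.405, -0.0], [0.405, -0.914, -0.0], [-0.0, -0.0, -1.0]]
force: [0.3, -0.4, -1.4]
opening: 0.669
grasp_force: 30.0
time_s: 13.08
position: [0.5088, 0.2777, 0.0591]
tcp_rot: [[0.914, 0.405, 0.0], [0.405, -0.914, 0.0], [0.0, -0.0, -1.0]]
force: [-0.5, -0.5, -0.7]
opening: 0.666
grasp_force: 30.0
```

```bash
python3 -m jog '[[0.6,0,0,0.0005,0,0,0],[0.6,0,0,0.001,0,0,0],[0.6,0,0,0.001,0,0,0]]'; python3 -m jog '[[0.6,0,0,0.0005,0,0,0],[0.6,0,0,0.0008,0,0,0],[0.6,0,0,0.0008,0,0,0]]'
```

```text
time_s: 13.45
position: [0.5088, 0.2777, 0.0591]
tcp_rot: [[0.914, 0.405, 0.0], [0.405, -0.914, 0.0], [0.0, 0.0, -1.0]]
force: [-0.9, -0.3, 6.8]
opening: 0.671
grasp_force: 30.0
time_s: 13.82
position: [0.5088, 0.2777, 0.0591]
tcp_rot: [[0.914, 0.405, 0.001], [0.405, -0.914, 0.0], [0.001, 0.0, -1.0]]
force: [-2.1, -2.4, 11.8]
opening: 0.672
grasp_force: 30.0
```

```bash
python3 -m jog '[[0.6,0,0,-0.0015,0,0,0],[1,0,0,-0.0015,0,0,0],[1,0,0,-0.0015,0,0,0],[1,0,0,-0.0015,0,0,0],[1,0,0,-0.0015,0,0,0],[1,0,0,-0.004,0,0,0],[1,0,0,-0.01,0,0,0],[1,0,0,-0.025,0,0,0],[1,0,0,-0.05,0,0,0],[1,0,0,-0.075,0,0,0],[1,0,0,-0.095,0,0,0],[1,0,0,-0.1,0,0,0],[1,0,0,-0.1,0,0,0]]' ; python3 - <<'E'
from fit import *
c="side"
d=np.median([viewer.capture(c)[1] for k in range(4)],axis=0); A=pts(c,d,np.ones(d.shape,bool)); r=np.hypot(A[:,0]-.5095,A[:,1]-.2765)
Q=A[(r<.033)&(A[:,2]>.06)&(A[:,2]<.075)]; print("rim",len(Q),np.percentile(Q[:,2],[50,90]).round(4))
Q=A[(r<.034)&(r>.024)&(A[:,2]>.048)&(A[:,2]<.066)&(A[:,1]<.27)]; print("second wall",len(Q),cyl(Q,.03,[.5095,.2765]))
Q=A[(r<.034)&(r>.024)&(A[:,2]>.026)&(A[:,2]<.042)&(A[:,1]<.27)]; print("first wall",len(Q),cyl(Q,.03,[.5095,.2765]))
cv2.imwrite("pics/p.png",cv2.resize(viewer.capture(c)[0][90:190,250:370],(720,600),interpolation=cv2.INTER_CUBIC))
E
```

```text
time_s: 15.45
position: [0.5088, 0.2777, 0.1578]
tcp_rot: [[0.914, 0.405, 0.001], [0.405, -0.914, 0.0], [0.001, 0.0, -1.0]]
force: [-0.3, 0.1, 0.3]
opening: 1.003
grasp_force: 0.0
rim 197 [0.0666 0.0705]
second wall 123 (array([0.51  , 0.2787]), 0.54)
first wall 107 (array([0.51  , 0.2784]), 0.56)
```

View pics/p.png

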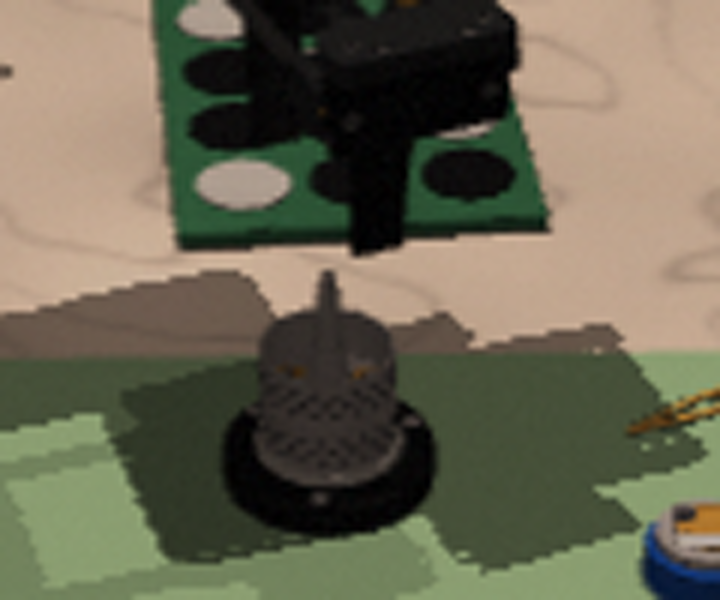

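The second basket sits flush on the first, with its axis at column ≈328, the rim at ≈69 mm and the parts inside. Next is the lid.

```bash
python3 -m jog '[[0.8,-0.015,0.032,0,0,0,0],[0.7,-0.04,0.085,0,0,0,0],[0.6,-0.065,0.138,0.01,0,0,0],[0.6,-0.09,0.191,0.03,0,0,0],[0.6,-0.11,0.233,0.05,0,0,0],[0.6,-0.122,0.258,0.07,0,0,0],[0.6,-0.1252,0.2656,0.09,0,0,0],[0.6,-0.1252,0.2656,0.11,0,0,0],[0.6,-0.1252,0.2656,0.125,0,0,0],[0.6,-0.1252,0.2656,0.135,0,0,0],[0.6,-0.1252,0.2656,0.141,0,0,0],[0.6,-0.1252,0.2656,0.141,0,0,0],[0.6,-0.1252,0.2656,0.141,0,0,0]]'; python3 -c "
from h import *
p,d=viewer.capture('side'); cv2.imwrite('pics/s2.png',cv2.resize(p[190:290,245:365],(720,600),interpolation=cv2.INTER_CUBIC))"
```

```text
time_s: 17.32
position: [0.5021, -0.0158, 0.0166]
tcp_rot: [[0.914, 0.405, 0.001], [0.405, -0.914, -0.0], [0.001, 0.001, -1.0]]
force: [-0.4, 0.2, -0.6]
opening: 0.599
grasp_force: 0.0
```

View pics/s2.png

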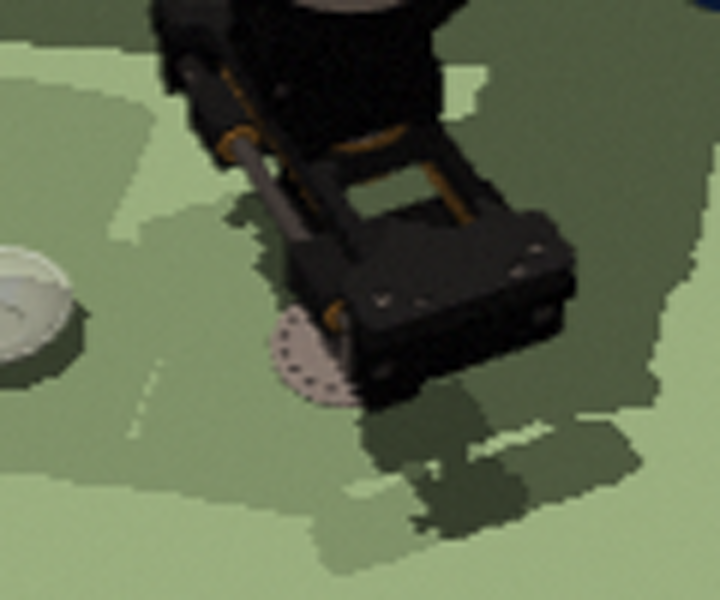

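The fingers straddle the collar, with the flange visible at (310,360) and the dish clear at the left. Next I close and lift.

```bash
python3 -m jog '[[0.3,0,0,0,0,0,0],[0.3,0,0,0,0,0,0],[0.15,0,0,0,0,0,0],[0.15,0,0,0,0,0,0],[0.15,0,0,0,0,0,0]]'; python3 -m jog '[[0.15,0,0,-0.002,0,0,0],[0.15,0,0,-0.008,0,0,0],[0.15,0,0,-0.02,0,0,0],[0.15,0,0,-0.045,0,0,0],[0.15,0,0,-0.075,0,0,0],[0.15,0,0,-0.105,0,0,0],[0.15,0,0,-0.12,0,0,0],[0.15,0,0,-0.125,0,0,0],[0.15,0,0,-0.125,0,0,0]]'
```

```text
time_s: 18.0
position: [0.5018, -0.0159, 0.0163]
tcp_rot: [[0.914, 0.405, -0.0], [0.405, -0.914, 0.0], [-0.0, -0.0, -1.0]]
force: [-0.5, -0.2, 1.7]
opening: 0.243
grasp_force: 30.0
time_s: 19.12
position: [0.5015, -0.0158, 0.141]
tcp_rot: [[0.914, 0.405, -0.0], [0.405, -0.914, 0.0], [-0.0, -0.0, -1.0]]
force: [-0.6, 0.3, -0.7]
opening: 0.245
grasp_force: 30.0
```

```bash
python3 -m jog '[[0.15,0.003,-0.006,0,0,0,0],[0.15,0.01,-0.021,0,0,0,0],[0.15,0.022,-0.046,0,0,0,0],[0.15,0.036,-0.076,0,0,0,0],[0.15,0.05,-0.106,0,0,0,0],[0.15,0.064,-0.136,0,0,0,0],[0.15,0.078,-0.165,0,0,0,0],[0.15,0.092,-0.195,0,0,0,0],[0.15,0.105,-0.222,0,0,0,0],[0.15,0.116,-0.245,0,0,0,0],[0.15,0.123,-0.26,0,0,0,0],[0.15,0.1254,-0.2655,0,0,0,0],[0.15,0.1254,-0.2655,0.005,0,0,0],[0.15,0.1254,-0.2655,0.01,0,0,0],[0.15,0.1254,-0.2655,0.01,0,0,0]]'; cat > m3.py <<'E'
from fit import *
c="side"
I=[viewer.capture(c) for k in range(5)]; d=np.median([x[1] for x in I],axis=0); A=pts(c,d,np.ones(d.shape,bool)); r=np.hypot(A[:,0]-.5095,A[:,1]-.278)
Q=A[(r<.034)&(r>.024)&(A[:,2]>.026)&(A[:,2]<.066)&(A[:,1]<.27)]; print("baskets",len(Q),cyl(Q,.03,[.5095,.2765]))
S=A[(r<.01)&(A[:,2]>.075)&(A[:,2]<.107)]; print("spindle",len(S),S.mean(0).round(4) if len(S) else 0)
z0=bot.read_state()["position"][2]-.0163
m=models.outline_of(c,"lid"); print([x["p"] for x in m])
Q=A[(r<.036)&(A[:,2]>z0-.003)&(A[:,2]<z0+.0065)]; 
print("flange",len(Q),z0,np.percentile(Q,[0,2,98,100],axis=0).round(4).tolist())
E=Q[np.hypot(Q[:,0]-.5095,Q[:,1]-.278)>.0265]; E=E[(E[:,1]<.278)]; print("edge",len(E),cyl(E,.0295,[.5095,.278]))
for cc in("side","top"):
    viewer.capture(cc); print(cc,[(t,np.round(x["xyz"],4).tolist(),round(x["p"],2)) for t in("lid","spindle_tip") for x in models.tip_of(cc,t)[:1]])
cv2.imwrite("pics/l1.png",cv2.resize(I[0][0][90:190,250:370],(720,600),interpolation=cv2.INTER_CUBIC))
E
python3 m3.py
```

```text
time_s: 21.0
position: [0.5086, 0.2767, 0.1305]
tcp_rot: [[0.915, 0.404, -0.002], [0.404, -0.915, -0.001], [-0.002, -0.0, -1.0]]
force: [-0.3, 0.2, -1.0]
opening: 0.242
grasp_force: 30.0
baskets 272 (array([0.51  , 0.2787]), 0.59)
spindle 24 [0.51   0.2738 0.0872]
[0.68, 0.21]
flange 147 0.11513816483217325 [[0.4823, 0.2471, 0.1152], [0.4824, 0.248, 0.1167], [0.5378, 0.2912, 0.1213], [0.5383, 0.298, 0.1215]]
edge 49 (array([0.5098, 0.2785]), 0.99)
side [('lid', [0.5097, 0.2771, 0.1179], 0.54), ('spindle_tip', [0.5083, 0.2795, 0.1103], 0.79)]
top [('lid', [0.5099, 0.276, 0.1158], 0.71)]
```

View pics/l1.png

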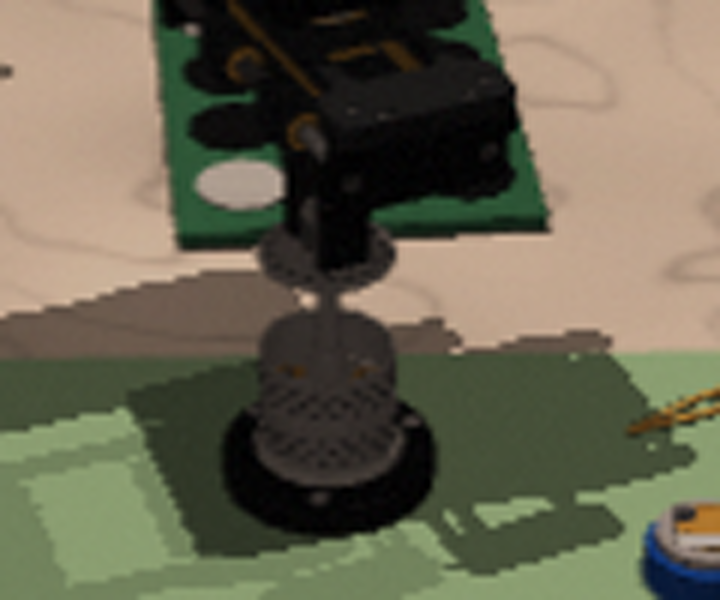

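The lid flange spans x≈258–395, centre 327, over the spindle at 329, and the fits agree to about 0.3 mm. Lowering slowly.

```bash
python3 -m jog '[[0.15,0,0,0.004,0,0,0],[0.15,0,0,0.008,0,0,0],[0.15,0,0,0.011,0,0,0],[0.15,0,0,0.014,0,0,0],[0.15,0,0,0.017,0,0,0],[0.15,0,0,0.02,0,0,0],[0.15,0,0,0.02,0,0,0]]'
```

```text
time_s: 22.48
position: [0.5088, 0.2776, 0.111]
tcp_rot: [[0.914, 0.405, -0.001], [0.405, -0.914, -0.0], [-0.001, -0.0, -1.0]]
force: [0.7, 0.2, -0.5]
opening: 0.244
grasp_force: 30.0
```

```bash
python3 -m jog '[[0.15,0,0,0.003,0,0,0],[0.15,0,0,0.007,0,0,0],[0.15,0,0,0.011,0,0,0],[0.15,0,0,0.015,0,0,0],[0.15,0,0,0.019,0,0,0],[0.15,0,0,0.022,0,0,0],[0.15,0,0,0.0235,0,0,0],[0.15,0,0,0.0235,0,0,0]]'; python3 -m jog '[[0.15,0,0,0.001,0,0,0],[0.15,0,0,0.0018,0,0,0],[0.15,0,0,0.0024,0,0,0],[0.15,0,0,0.0024,0,0,0]]';  python3 -m jog '[[0.15,0,0,0.0004,0,0,0],[0.15,0,0,0.0008,0,0,0],[0.15,0,0,0.0008,0,0,0]]'
```

```text
time_s: 23.48
position: [0.509, 0.2776, 0.0877]
tcp_rot: [[0.914, 0.405, -0.0], [0.405, -0.914, -0.0], [-0.0, -0.0, -1.0]]
force: [0.4, -0.3, 0.8]
opening: 0.245
grasp_force: 30.0
time_s: 23.98
position: [0.509, 0.2777, 0.0854]
tcp_rot: [[0.914, 0.405, 0.0], [0.405, -0.914, 0.0], [0.0, -0.0, -1.0]]
force: [-0.4, -0.3, -1.4]
opening: 0.242
grasp_force: 30.0
time_s: 24.35
position: [0.5091, 0.2777, 0.0853]
tcp_rot: [[0.914, 0.405, 0.0], [0.405, -0.914, 0.0], [0.0, 0.0, -1.0]]
force: [-1.5, -0.5, 4.8]
opening: 0.244
grasp_force: 30.0
```

The lid is seated, with contact at 69 mm. Next I release, retreat and check.

```bash
python3 -m jog '[[0.15,0,0,-0.0004,0,0,0],[0.6,0,0,-0.0004,0,0,0],[0.6,0,0,-0.0004,0,0,0],[0.6,0,0,-0.0004,0,0,0],[0.6,0,0,-0.0004,0,0,0],[0.6,0,0,-0.004,0,0,0],[0.6,0,0,-0.012,0,0,0],[0.6,0,0,-0.03,0,0,0],[0.6,0,0,-0.055,0,0,0],[0.6,0,0,-0.08,0,0,0],[0.6,0,0,-0.1,0,0,0],[0.6,-0.02,0.04,-0.11,0,0,0],[0.6,-0.05,0.09,-0.11,0,0,0],[0.6,-0.08,0.15,-0.11,0,0,0],[0.6,-0.1,0.2,-0.11,0,0,0],[0.6,-0.1,0.2,-0.11,0,0,0]]'; python3 - <<'E'
from fit import *
c="side"
I=[viewer.capture(c) for k in range(4)]; d=np.median([x[1] for x in I],axis=0); A=pts(c,d,np.ones(d.shape,bool)); r=np.hypot(A[:,0]-.51,A[:,1]-.278)
Q=A[(r>.014)&(r<.028)&(A[:,2]>.06)&(A[:,2]<.085)]; print("flange top z",len(Q),np.percentile(Q[:,2],[10,50,90]).round(4))
G=np.c_[Q[:,:2]-[.51,.278],np.ones(len(Q))]; print("plane",np.linalg.lstsq(G,Q[:,2],rcond=None)[0].round(4))
Q=A[(r<.012)&(A[:,2]>.085)]; print("collar/spindle z",np.percentile(Q[:,2],[50,99]).round(4))
for t in("basket","lid","dish","cushion","loupe","oil_stand"):
    viewer.capture("top"); print(t,[(np.round(x["xyz"],4).tolist(),round(x["p"],2)) for x in models.tip_of("top",t)[:1]])
cv2.imwrite("pics/end.png",cv2.resize(I[0][0][90:190,250:370],(720,600),interpolation=cv2.INTER_CUBIC))
E
```

```text
time_s: 26.35
position: [0.4993, 0.0506, 0.1954]
tcp_rot: [[0.917, 0.399, 0.002], [0.399, -0.917, -0.001], [0.001, 0.002, -1.0]]
force: [-0.0, -0.1, 1.0]
opening: 0.601
grasp_force: 0.0Traceback (most recent call last):
  File "<stdin>", line 4, in <module>
    return _quantile_unchecked(
        a, q, axis, out, overwrite_input, method, keepdims, weights)
    return _ureduce(a,
                    func=_quantile_ureduce_func,
    ...<5 lines>...
                    overwrite_input=overwrite_input,
                    method=method)
    r = func(a, **kwargs)
    result = _quantile(arr,
                       quantiles=q,
    ...<2 lines>...
                       out=out,
                       weights=wgt)
    slices_having_nans = np.isnan(arr[-1, ...])
                                  ~~~^^^^^^^^^
IndexError: index -1 is out of bounds for axis 0 with size 0
```

The arm blocks the side camera's view, so I move it further away.

```bash
python3 -m jog '[[0.6,-0.02,0.04,-0.02,0,0,0],[0.6,-0.04,0.09,-0.04,0,0,0],[0.6,-0.07,0.15,-0.06,0,0,0],[0.6,-0.1,0.21,-0.06,0,0,0],[0.6,-0.12,0.26,-0.06,0,0,0],[0.6,-0.14,0.3,-0.06,0,0,0],[0.6,-0.15,0.32,-0.06,0,0,0],[0.6,-0.15,0.32,-0.06,0,0,0]]'; python3 - <<'E'
from fit import *
c="side"
I=[viewer.capture(c) for k in range(4)]; d=np.median([x[1] for x in I],axis=0); A=pts(c,d,np.ones(d.shape,bool)); r=np.hypot(A[:,0]-.51,A[:,1]-.278)
cv2.imwrite("pics/end.png",cv2.resize(I[0][0][90:190,250:370],(720,600),interpolation=cv2.INTER_CUBIC))
Q=A[(r>.014)&(r<.028)&(A[:,2]>.06)&(A[:,2]<.085)]; print("flange",len(Q))
if len(Q):
    print(np.percentile(Q[:,2],[10,50,90]).round(4)); G=np.c_[Q[:,:2]-[.51,.278],np.ones(len(Q))]; print("plane",np.linalg.lstsq(G,Q[:,2],rcond=None)[0].round(4))
for t in("basket","lid","dish","cushion","loupe","oil_stand"):
    viewer.capture("top"); print(t,[(np.round(x["xyz"],4).tolist(),round(x["p"],2)) for x in models.tip_of("top",t)[:1]])
E
```

```text
time_s: 27.55
position: [0.4913, -0.2985, 0.2542]
tcp_rot: [[0.914, 0.405, -0.0], [0.405, -0.914, 0.001], [0.0, -0.001, -1.0]]
force: [-0.3, 1.4, 0.7]
opening: 0.598
grasp_force: 0.0
flange 0
basket [([0.5095, 0.2759, 0.0462], 0.61)]
lid [([0.5094, 0.2762, 0.0699], 0.58)]
dish [([0.3735, -0.0071, 0.0011], 0.92)]
cushion [([0.6685, 0.2014, -0.0001], 0.73)]
loupe []
oil_stand [([0.7065, -0.014, 0.0054], 0.61)]
```

View pics/end.png

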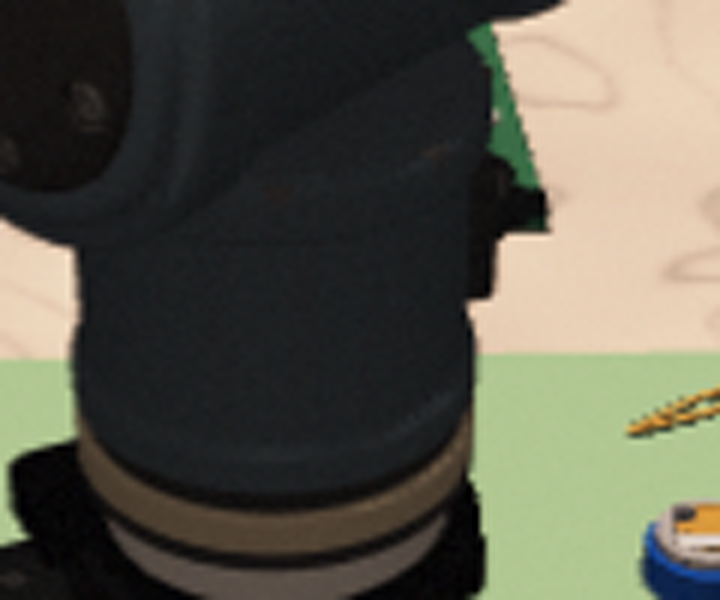

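The side view is still blocked by the arm. From above, the networks place the basket at z≈46 mm and the lid at z≈70 mm. I'll use the last picture on the top view.

```bash
python3 - <<'E'
from fit import *
c="top"
I=[viewer.capture(c) for k in range(4)]; d=np.median([x[1] for x in I],axis=0); A=pts(c,d,np.ones(d.shape,bool)); r=np.hypot(A[:,0]-.5095,A[:,1]-.2755)
Q=A[(r>.014)&(r<.028)&(A[:,2]>.06)&(A[:,2]<.085)]; print("flange",len(Q),np.percentile(Q[:,2],[10,50,90]).round(4)); G=np.c_[Q[:,:2]-[.51,.278],np.ones(len(Q))]; print("plane",np.linalg.lstsq(G,Q[:,2],rcond=None)[0].round(4))
print(models.tip_of(c,"loupe")[:1])
cv2.imwrite("pics/end2.png",cv2.resize(I[0][0][60:360,100:500],(800,600)))
E
```

```text
flange 589 [0.0733 0.0741 0.075 ]
plane [-0.0028  0.0004  0.0742]
[{'xyz': [0.6726, -0.1715, -0.0023], 'p': 0.75}]
```

View pics/end2.png

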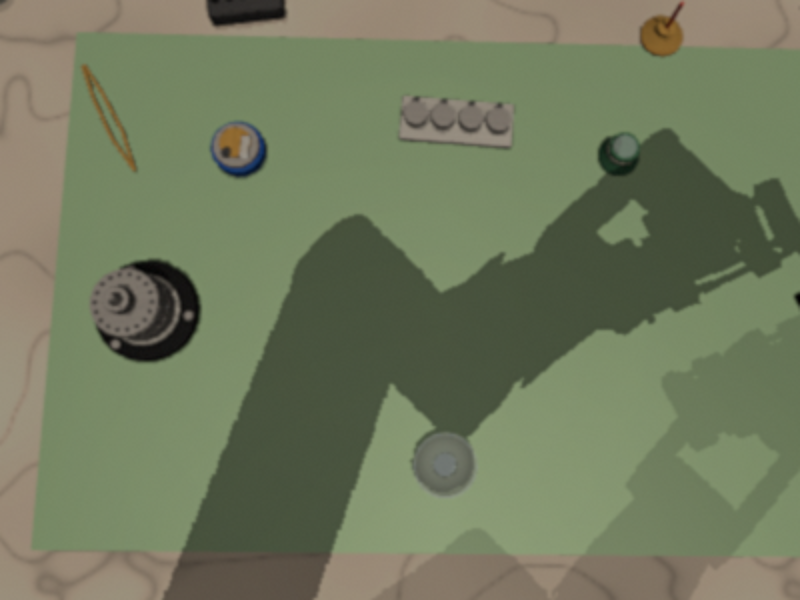

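The lid sits level on the stack at (125,300), its flange top at 74 mm against 73 nominal. The bystanders haven't moved and the bench is clear of parts. Handing in.

```bash
python3 -c "
from rig import workorder
print(workorder.hand_in())"
```

```text
the job is handed in; nothing more can be done
None
```

The job is handed in: the basket and then the lid were lowered fully home on the spindle in the grip, the lid sits level, the last picture shows no parts on the bench and nothing else moved, and it took about 28 s of the 59 s allowed.

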